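Exchange three casting flasks between their rubber sprue bases

TASK

The three steel casting flasks were put away on the wrong rubber bases: exchange them, so that each flask stands upright and fully down on the floor of the rubber base of its own size. The soldering disc is free if you need to put one aside meanwhile; keep the flasks upright, and do not push away or tip the oil jar, the ink bottle or the thread reel.

Things in the scene. Friction and masses are not known exactly. Their poses are not given: they have to be found in the camera images.
- flask_small: The small casting flask: a plain bright steel tube, open at both ends, 32 mm outside diameter, 2 mm wall, 72 mm tall, upright. Origin on its axis at the lower end, z up along the axis. Loose, 90 g or so. At the start it stands loosely inside the medium rubber base.
- flask_medium: The medium casting flask: a plain bright steel tube, open at both ends, 48 mm outside diameter, 2 mm wall, 72 mm tall, upright. Origin on its axis at the lower end, z up along the axis. Loose, 150 g or so. At the start it stands loosely inside the large rubber base.
- flask_large: The large casting flask: a plain bright steel tube, open at both ends, 64 mm outside diameter, 2 mm wall, 72 mm tall, upright. Origin on its axis at the lower end, z up along the axis. Loose, 210 g or so. At the start it stands on the board like a hood over the small rubber base, which can be seen inside it from above.
- base_small: The small sprue base: brick-red rubber cup, 18 mm tall, 52 mm across the rim. Flat floor 5 mm above the board; collar flaring from 39 mm inside at the floor to 46 mm inside at the rim; rounded cone in the middle, 16 mm wide, top 18 mm above the board. Made for the 32 mm small flask, which goes inside the collar, round the cone, on to the floor. Origin: centre of its underside, z up. Fixed.
- base_medium: The medium sprue base: brick-red rubber cup, 18 mm tall, 68 mm across the rim. Flat floor 5 mm above the board; collar flaring from 55 mm inside at the floor to 62 mm inside at the rim; rounded cone in the middle, 19 mm wide, top 18 mm above the board. Made for the 48 mm medium flask, which goes inside the collar, round the cone, on to the floor. Origin: centre of its underside, z up. Fixed.
- base_large: The large sprue base: brick-red rubber cup, 18 mm tall, 84 mm across the rim. Flat floor 5 mm above the board; collar flaring from 71 mm inside at the floor to 78 mm inside at the rim; rounded cone in the middle, 24 mm wide, top 18 mm above the board. Made for the 64 mm large flask, which goes inside the collar, round the cone, on to the floor. Origin: centre of its underside, z up. Fixed.
- soldering_disc: Ceramic soldering disc, brown and grey, 116 mm across, 16 mm tall, flat on top, empty: a free place to stand a flask on meanwhile. Origin at the centre of its underside, on the board. It does not move.
- oil_jar: Open glass jar with yellowish oil, 37 mm across, 48 mm tall, standing loose near the front of the board, among the flasks; not part of the job. Origin at the centre of its underside.
- ink_bottle: Black dropper bottle with a white collar, 27 mm across, 79 mm tall, standing loose at the back of the board, right of the bench pin; not part of the job. Origin at the centre of its underside.
- thread_reel: Dark wooden reel wound with pale thread, 34 mm across, 54 mm tall, standing loose at the back of the board, left of the bench pin; not part of the job. Origin at the centre of its underside.
Mind the look-alikes: they are no part of the job. Leave any yellow look-alike of the base_large alone.

How it is judged:
At the end, for the whole second after the job is handed in: Each of the small, medium and large flasks stands in the rubber base of its own size: its axis within 6 mm of the base's centre, its lower end on the base's floor (2 to 8.5 mm above the base's underside, the floor being at 5 mm), upright within 0.08 rad, at rest and let go (horizontal distance between flask_small and base_small below 0.006 m and z of flask_small in the frame of base_small between 0.002 and 0.0085 m and angle between each of flask_small, flask_medium, flask_large's own z axis and vertical below 0.08 rad and linear speed of each of flask_small, flask_medium, flask_large below 0.02 m/s and contact force between each of flask_small, flask_medium, flask_large and the fingers below 0.05 N and horizontal distance between flask_medium and base_medium below 0.006 m and z of flask_medium in the frame of base_medium between 0.002 and 0.0085 m and horizontal distance between flask_large and base_large below 0.006 m and z of flask_large in the frame of base_large between 0.002 and 0.0085 m); the robot touches nothing.
It fails at once if a flask was knocked over or laid down (angle between any of flask_small, flask_medium, flask_large's own z axis and vertical above 0.7 rad).
It fails at once if the oil jar was pushed away (over 25 mm) or tipped (distance of oil_jar from where it was at the start of the episode above 0.025 m or angle between oil_jar's own z axis and vertical above 0.4 rad).
It fails at once if the ink bottle was pushed away (over 25 mm) or tipped (distance of ink_bottle from where it was at the start of the episode above 0.025 m or angle between ink_bottle's own z axis and vertical above 0.4 rad).
It fails at once if the thread reel was pushed away (over 25 mm) or tipped (distance of thread_reel from where it was at the start of the episode above 0.025 m or angle between thread_reel's own z axis and vertical above 0.4 rad).
It also fails if it takes over 112 s, if anything falls off the work surface, if the arm or the gripper's body presses on something with over 40 N, if the wrist force passes 120 N, or if a joint passes its speed limit or range.

ROBOT

A 6-joint arm with a two-finger parallel gripper is mounted at the origin on a cart in front of the work surface, level with it; the furniture and walls round the work are solid. World frame = base frame: x ahead of the robot, y to its left, z up, the work surface at z = 0. Lengths are in m, angles in rad, forces in N, time in s.
With the tool pointing down it reaches from about 0.35 to 0.975 m from the base axis. Payload 4.9 kg.
Tool frame: the origin (TCP) lies on the front face of the gripper's body, between the roots of the fingers; the fingertips stand ctrl.tip_extent ahead of it and the grasp point (between the pads) lies 54 mm ahead of it (ctrl.tip_extent is the distance from the TCP to the fingertips, in m); z points along the fingers, y is the line along which they close (so a half turn about z gives the same grasp; the last joint's range is limited). The gripper opens to 85 mm and grips with 20 to 120 N. Pads are 22 mm wide; open, the fingers measure 114 mm over their backs; the gripper's body (76 mm by 85 mm) begins 54 mm behind the grasp point. The pads swing forward as they close: fully open they stand 13 mm farther back than shut.
Start: joints at [-1.226, 0.053, 1.613, -0, 1.476, -0.119], TCP at [0.28, -0.559, 0.304] pointing down, gripper open.
Joint ranges: [-3.01, 3.01], [-1.01, 2.22], [0.06, 2.58], [-1.02, 4.17], [0.09, 2.62], [-3.14, 3.14]. Speed limits (rad/s): [2.57, 2.57, 3.14, 3.14, 3.14, 3.14].

INTERFACE

Orientations are given as a rotation vector (axis times angle).
In Python, from station import ctrl gives the robot as it stands.
- The arm moves only by the tool apply_moves, never from a script. Its argument "rows" is one flat list of numbers, 6 for each row, row after row: the shift along the tool's x, y, z normalised to -1 to 1, where 1 is 0.6 m, then the turn, a rotation vector about the tool's x, y, z normalised to -1 to 1, where 1 is 90 degrees. A call has 1 to 20 rows; each row is the pose to reach, as a shift and turn from the pose commanded when the call began, along the tool's axes at that moment; what a row does not reach only later rows make up. A row lasts 1/10 s, in which the tool goes at most 50 mm and 8.59 degrees, less where a joint would pass 70% of its speed; a pose out of reach is approached as far as the arm can. A call with a number of a shift or a turn outside -1 to 1 is refused whole. A call with a gripper value outside its range is refused whole. "grip" is the opening, from 0 (shut) to 1 (fully open), set as the call begins (left out, the last holds). The fingers move at their own pace and stop on an object; "grip_force" is the grip in N (left out, the last holds). Time passes only in rows, so rows that repeat a pose let the fingers close. It gives the time, the measured TCP pose, the force, the opening and the grip force at its end, in the units of the state.
- ctrl.get_obs(): the state, without advancing time (a new reading comes with each control period).
- ctrl.get_image(name): name is "side" or "top"; returns (picture, depth): 420x560x3 uint8, blue, green, red; 420x560 float32, m along the optical axis (not along the pixel's ray), 0 where there is no reading.
- ctrl.camera_model(name): a dict with "mtx" (3x3 intrinsics, pixels), "R" (3x3) and "t" (3): a world point X has camera coordinates R X + t. Camera axes: x right, y down, z forward; pixel columns grow to the right and rows downward; lengths in m; the calibration is good to about 2 mm. A picture is of the moment at which its call begins. camera_model takes no time and is no camera call.
- ctrl.finish_job(): hands the job in; it is judged then, once.
The state is a dict: "t": time; "q": joint angles; "dq": joint speeds; "effort": joint torques, N m; "tool_pos": TCP position; "tool_rot": TCP orientation; "contact_force": force on the tool from outside, world axes, zero at the start; "wrist_torque": the same for the moment, N m; "opening": finger opening in m; "grip_force": force on a finger pad.
Only numpy, scipy, OpenCV 4.12 (cv2) and the standard library are available. Lean on these libraries where they do the work, as an engineer would, in place of code of your own. Each camera call takes 0.05 s, during which the arm holds its last target. There are 200 camera calls.

## Working session

There is one attempt and no reset: what is moved stays moved. The work goes in short steps, Python scripts to look and compute and a tool call to move; the robot and the scene stay as the last step left them, time stands still between calls to the robot, and variables do not carry over. Pictures are saved under pics/ and viewed, at most 14 in all, crops included, and the job is handed in when it is done.

Besides the shell and the picture viewer there is one more tool, called after "Emit:" as name(argument=value, ...) on one line, values as JSON. apply_moves: Moves the arm, as the interface text tells. Its arguments: {"type":"object","properties":{"rows":{"type":"array","items":{"type":"number"}},"grip":{"type":"number"},"grip_force":{"type":"number"}},"required":["rows"]}

```bash
mkdir -p pics; ls; python3 - <<'E'
from station import ctrl
import cv2
o=ctrl.get_obs();print(o['tool_pos'],o['tool_rot'],o['opening'],ctrl.tip_extent,o['t'])
for n in('side','top'):
    im,d=ctrl.get_image(n);cv2.imwrite(f'pics/{n}0.png',im)
    m=ctrl.camera_model(n);print(n,m['mtx'].round(1).tolist(),(-m['R'].T@m['t']).round(3),m['R'].round(2).tolist())
E
```

```text
pics
[ 0.27943985 -0.55851698  0.30265576] [-3.05549232e+00 -7.21591719e-01  3.73935378e-04] 0.08560847108475893 0.0726 0.0
side [[452.6, 0.0, 277.6], [0.0, 452.6, 204.4], [0.0, 0.0, 1.0]] [ 0.725 -0.397  0.859] [[0.92, 0.38, -0.01], [0.32, -0.79, -0.52], [-0.21, 0.48, -0.85]]
top [[528.6, 0.0, 276.1], [0.0, 528.6, 207.8], [0.0, 0.0, 1.0]] [0.358 0.053 0.876] [[0.05, -1.0, 0.0], [-0.98, -0.05, -0.21], [0.21, 0.01, -0.98]]
```

View pics/top0.png

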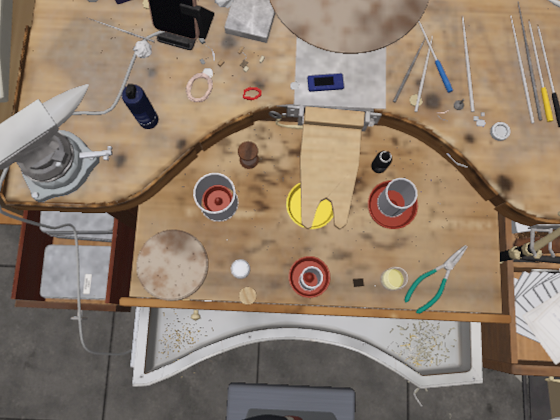

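View pics/side0.png

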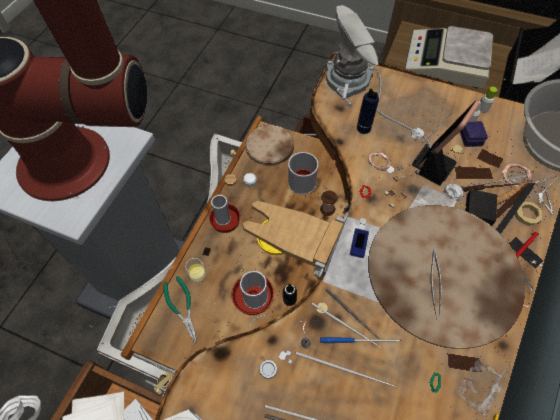

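The top view shows the large flask at (215,195) over the small base. The medium flask is at (397,197) in the large base (393,205), and the small flask is at (312,277) in the medium base (309,277). The disc is at (172,264), the oil jar at (395,278), the ink bottle at (382,160) and the reel at (248,155). The yellow look-alike is under the pin. The side view agrees with all of this.

```bash
cat > h.py <<'E'
from station import ctrl
import cv2, numpy as np
from scipy.optimize import least_squares
def cloud(n):
    im,d=ctrl.get_image(n);m=ctrl.camera_model(n);K=m['mtx']
    v,u=np.mgrid[:420,:560]
    c=np.stack([(u-K[0,2])/K[0,0]*d,(v-K[1,2])/K[1,1]*d,d],-1)
    P=(c-m['t'])@m['R']; P[d==0]=np.nan
    return im,P
def ray(n,u,v,z):
    m=ctrl.camera_model(n);K=m['mtx']
    r=np.stack([(u-K[0,2])/K[0,0],(v-K[1,2])/K[1,1],np.ones(len(u))],-1)@m['R']
    o=-m['R'].T@m['t'];return (o+r*((z-o[2])/r[:,2])[:,None])[:,:2]
def red(im):
    h=cv2.cvtColor(im,cv2.COLOR_BGR2HSV)
    return (((h[...,0]<8)|(h[...,0]>172))&(h[...,1]>140)&(h[...,2]>60)).astype(np.uint8)
def fit(p,r=None):
    p=np.asarray(p);c=np.median(p,0)
    f=(lambda a:np.hypot(*(p-a[:2]).T)-(r if r else a[2]))
    return least_squares(f,[*c,r or .03],loss='soft_l1',f_scale=.001).x[:2 if r else 3]
E
python3 - <<'E'
from h import *
for n in('top','side'):
    im,P=cloud(n);z=P[...,2]
    print(n)
    box={'L':(.35,.75,.0,.4),}
    ok=np.nan_to_num((z>.035)&(z<.1)&(P[...,0]>.3)&(P[...,0]<.68)&(P[...,1]>-.3)&(P[...,1]<.35)).astype(np.uint8)
    k,l,s,c=cv2.connectedComponentsWithStats(ok)
    for i in range(1,k):
        if s[i,4]>40:
            q=P[l==i];print('raised',c[i].round(),s[i,4],'min',q.min(0).round(3),'max',q.max(0).round(3),'zmed',np.median(q[:,2]).round(3))
            t=q[q[:,2]>np.percentile(q[:,2],97)-.004]
            print('   top circle',fit(t[:,:2]).round(4))
    R=red(im);k,l,s,c=cv2.connectedComponentsWithStats(R)
    for i in range(1,k):
        if s[i,4]>60 and 0.3<np.nanmedian(P[l==i][:,0])<.7:
            q=P[l==i];q=q[~np.isnan(q[:,0])];t=q[(q[:,2]>.014)&(q[:,2]<.021)]
            cc,_=cv2.findContours((l==i).astype(np.uint8),0,2);
            e=cv2.convexHull(cc[0])[:,0].astype(float)
            print('red',c[i].round(),s[i,4],'med',np.median(q,0).round(3),'hull@.018',fit(ray(n,e[:,0],e[:,1],.018)).round(4),len(t),'rimpts',fit(t[:,:2]).round(4) if len(t)>10 else '')
# disc
im,P=cloud('top')
q=P[225:300,130:212].reshape(-1,3);q=q[(q[:,2]>.012)&(q[:,2]<.02)]
print('disc',np.median(q,0),q.min(0),q.max(0))
for u,v in((150,30),(300,300),(305,120),(330,170),(330,300),(180,200)): pass
for nm,(u,v) in dict(pin=(330,170),clamp=(340,116),lipfront=(250,303),board=(350,240),rimwood=(200,150),yellow=(310,215)).items(): print(nm,P[v,u].round(3))
E
```

```text
top
raised [289. 114.] 80 min [0.671 0.032 0.078] max [0.677 0.063 0.1  ] zmed 0.094
   top circle [0.4516 0.0561 0.2232]
raised [187. 163.] 948 min [0.505 0.058 0.075] max [0.673 0.35  0.1  ] zmed 0.09
   top circle [-0.7297 -0.8341  1.6761]
raised [449. 164.] 955 min [ 0.524 -0.3    0.076] max [ 0.672 -0.088  0.1  ] zmed 0.089
   top circle [0.3311 0.0146 0.3591]
raised [248. 150.] 325 min [0.607 0.093 0.037] max [0.64  0.126 0.059] zmed 0.056
   top circle [0.624  0.1103 0.0116]
raised [383. 159.] 251 min [ 0.609 -0.126  0.035] max [ 0.635 -0.099  0.081] zmed 0.056
   top circle [ 0.6218 -0.1123  0.0025]
raised [215. 193.] 640 min [0.515 0.125 0.035] max [0.579 0.189 0.077] zmed 0.062
   top circle [0.5468 0.1568 0.031 ]
raised [399. 195.] 628 min [ 0.535 -0.158  0.035] max [ 0.583 -0.109  0.082] zmed 0.063
   top circle [ 0.5588 -0.1334  0.023 ]
raised [312. 276.] 197 min [ 0.407 -0.015  0.036] max [0.439 0.017 0.082] zmed 0.077
   top circle [0.4226 0.0011 0.015 ]
raised [394. 278.] 188 min [ 0.413 -0.149  0.035] max [ 0.449 -0.116  0.053] zmed 0.044
   top circle [ 0.4307 -0.13
[... 1982 characters left out ...]
2 0.103 0.122] hull@.018 [0.6868 0.1741 0.0153] 0 rimpts 
red [226. 220.] 341 med [ 0.434 -0.004  0.006] hull@.018 [ 4.279e-01 -1.000e-04  3.350e-02] 102 rimpts [0.4268 0.0005 0.0318]
red [249. 299.] 511 med [ 0.546 -0.148  0.006] hull@.018 [ 0.5524 -0.134   0.0411] 153 rimpts [ 0.5523 -0.1336  0.0396]
red [254. 290.] 84 med [ 0.551 -0.123  0.005] hull@.018 [ 0.5526 -0.127   0.0103] 13 rimpts [ 0.5511 -0.1307  0.0034]
disc [0.43671599 0.22444194 0.01733597] [0.38093941 0.16738203 0.01209142] [0.49588639 0.28248966 0.01999949]
pin [ 0.582 -0.019  0.107]
clamp [ 0.662 -0.031  0.124]
lipfront [0.381 0.095 0.012]
board [ 0.492 -0.066  0.003]
rimwood [0.611 0.183 0.085]
yellow [0.512 0.008 0.105]
```

```bash
python3 - <<'E'
from h import *
Ps=[cloud(n)[1].reshape(-1,3) for n in('top','side')]
P=np.vstack(Ps);P=P[~np.isnan(P[:,0])]
print('max height (mm) per 2cm cell; rows x, cols y from .26 to -.26')
ys=np.arange(.26,-.27,-.02);print('      ',*[f'{int(round(y*100)):4d}' for y in ys])
for x in np.arange(.36,.72,.02):
    r=[]
    for y in ys:
        q=P[(abs(P[:,0]-x)<.01)&(abs(P[:,1]-y)<.01),2]
        r.append(f'{int(np.percentile(q,95)*1000):4d}' if len(q)>3 else '   .')
    print(f'{x:.2f}  ',*r)
E
```

```text
max height (mm) per 2cm cell; rows x, cols y from .26 to -.26
         26   24   22   20   18   16   14   12   10    8    6    4    2    0   -2   -4   -6   -8  -10  -12  -14  -16  -18  -20  -22  -24  -26
0.36      0    0    0    0   -2   -1    0    0   -1    0   -1   -1    0    0   -1   -1    0   -1    0   -1   -1   -1   -2    0   -1    0    0
0.38      3   18   19   17    3    3    3    3   12    4    3    3    4    3    3    3    2    3    3    3    3    2   13    6    3    3    3
0.40     19   19   19   19   18    3    3    9   12    9    3    3   21   77   19    3    3    3    3    3    3   12    4   12    5    3    3
0.42     20   19   19   19   19   11    3   20   18    3    3   20   77   75   77   17    3    4    3   48   48   29   12    4   11    3    3
0.44     19   19   19   19   19   16    3   21   21    3    3   18   23   77   68   15    3    3    3   48   48   31   12   11    9    3    4
0.46     19   19   19   19   19    4    4    4    3    3    4    4   19   18   19    3    3    3    3    3    3    3    3    4   12   11    3
0.48     19   19   19   19   18    4    3   
[... 959 characters left out ...]
01  123  123  123  122  120    4   57   56    4    4    4  108  108  108  108  108    3   67   76    4    4  115  121  123  123  123
0.64    230  214  123  123  123  122  121  119   56    4    4    4  108  108  109  120  122    3   49   56    4  120  122  123  123  123  130
0.66    225  210  123  123  123  123  123  122  121  113  108  111  125  125  125  125  125  124  120  121  122  123  123  123  123  126  131
0.68    123  123  123  127  128  124  123  124  124  123  122  122  124  124  124  124  123  123  122  123  126  123  123  129  128  125  123
0.70    123  123  123  128  126  127  123  124  125  123  123  125  130  130  130  126  123  123  123  126  126  125  123  127  126  124  123
```

```bash
cat >> h.py <<'E'
from scipy.spatial.transform import Rotation as Ro
def to(x,y,z,yaw=40,base=None):
    o=ctrl.get_obs();R=Ro.from_rotvec(o['tool_rot']) ;p=np.array(o['tool_pos'])
    T=Ro.from_euler('z',yaw,degrees=True)*Ro.from_rotvec([np.pi,0,0])
    d=R.inv().apply(np.array([x,y,z])-p)/.6; r=(R.inv()*T).as_rotvec()/(np.pi/2)
    print('at',p.round(4),'row',d.round(4).tolist(),r.round(4).tolist(),'rows',np.linalg.norm(d)*12)
E
python3 -c "
from h import *
to(.546,.1565,.25);"
```

```text
at [ 0.2796 -0.5589  0.3036] row [0.9305, -0.8677, 0.0898] [-0.0003, -0.0001, -0.1492] rows 15.305429381970082
```

Emit:
apply_moves(rows=[0.93, -0.868, 0.09, 0, 0, -0.149, 0.93, -0.868, 0.09, 0, 0, -0.149, 0.93, -0.868, 0.09, 0, 0, -0.149, 0.93, -0.868, 0.09, 0, 0, -0.149, 0.93, -0.868, 0.09, 0, 0, -0.149, 0.93, -0.868, 0.09, 0, 0, -0.149, 0.93, -0.868, 0.09, 0, 0, -0.149, 0.93, -0.868, 0.09, 0, 0, -0.149, 0.93, -0.868, 0.09, 0, 0, -0.149, 0.93, -0.868, 0.09, 0, 0, -0.149, 0.93, -0.868, 0.09, 0, 0, -0.149, 0.93, -0.868, 0.09, 0, 0, -0.149, 0.93, -0.868, 0.09, 0, 0, -0.149, 0.93, -0.868, 0.09, 0, 0, -0.149, 0.93, -0.868, 0.09, 0, 0, -0.149, 0.93, -0.868, 0.09, 0, 0, -0.149, 0.93, -0.868, 0.09, 0, 0, -0.149, 0.93, -0.868, 0.09, 0, 0, -0.149, 0.93, -0.868, 0.09, 0, 0, -0.149, 0.93, -0.868, 0.09, 0, 0, -0.149], grip=1)

```text
t: 2.35
tool_pos: [0.5455, 0.155, 0.2502]
tool_rot: [2.953, 1.071, 0.0]
contact_force: [0.6, 0.7, 0.0]
opening: 0.0852
grip_force: 0.0
```

```bash
python3 -c "
from h import *
to(.546,.1565,.117);print(ctrl.get_obs()['t'])"
```

```text
at [0.5455 0.155  0.2502] row [0.0021, -0.0015, 0.2219] [0.0002, -0.0001, -0.0015] rows 2.663442211987358
2.35
```

Emit:
apply_moves(rows=[0.002, -0.0015, 0.07, 0, 0, 0, 0.002, -0.0015, 0.13, 0, 0, 0, 0.002, -0.0015, 0.17, 0, 0, 0, 0.002, -0.0015, 0.2, 0, 0, 0, 0.002, -0.0015, 0.222, 0, 0, 0, 0.002, -0.0015, 0.222, 0, 0, 0, 0.002, -0.0015, 0.222, 0, 0, 0])

```text
t: 3.05
tool_pos: [0.5464, 0.1576, 0.1174]
tool_rot: [2.952, 1.073, 0.001]
contact_force: [-0.6, -0.6, 0.4]
opening: 0.0853
grip_force: 0.0
```

Emit:
apply_moves(rows=[0, 0, 0, 0, 0, 0, 0, 0, 0, 0, 0, 0, 0, 0, 0, 0, 0, 0, 0, 0, 0, 0, 0, 0, 0, 0, 0, 0, 0, 0, 0, 0, 0, 0, 0, 0, 0, 0, 0, 0, 0, 0, 0, 0, 0, 0, 0, 0], grip=0, grip_force=30)

```text
t: 3.85
tool_pos: [0.5471, 0.1582, 0.1188]
tool_rot: [2.952, 1.074, 0.005]
contact_force: [-0.9, 0.9, 7.4]
opening: 0.0629
grip_force: 33.8
```

Emit:
apply_moves(rows=[0, 0, -0.02, 0, 0, 0, 0, 0, -0.05, 0, 0, 0, 0, 0, -0.1, 0, 0, 0, 0, 0, -0.13, 0, 0, 0, 0, 0, -0.13, 0, 0, 0, 0, 0, -0.13, 0, 0, 0])

```text
t: 4.45
tool_pos: [0.5457, 0.1579, 0.1945]
tool_rot: [2.952, 1.074, -0.0]
contact_force: [-0.2, 0.0, -3.0]
opening: 0.063
grip_force: 34.0
```

```bash
python3 -c "
from h import *
im,P=cloud('side');cv2.imwrite('pics/s1.png',cv2.resize(im[60:340,120:420],(750,700))[:600])
to(.438,.225,.2)"
```

```text
at [0.5452 0.1578 0.1934] row [-0.0649, -0.2006, -0.0107] [-0.0007, 0.0012, -0.0002] rows 2.5335345104954032
```

View pics/s1.png

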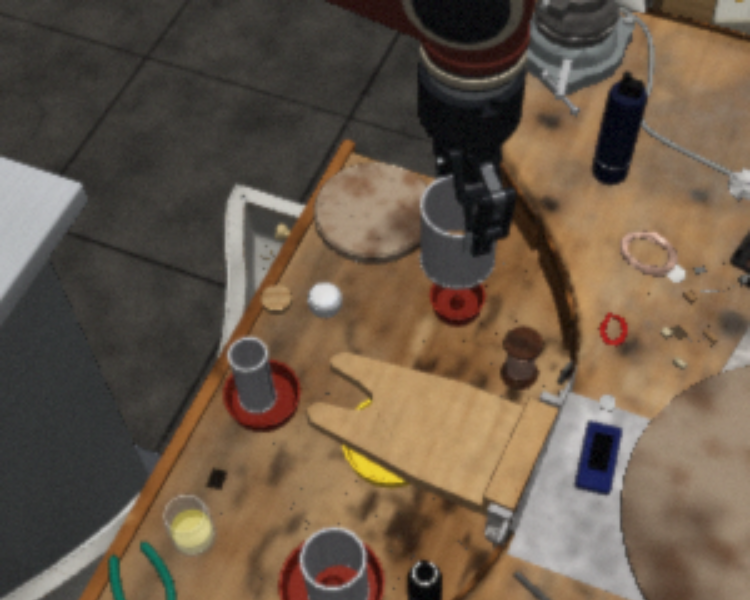

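The large flask hangs upright in the gripper at about (458,235) in the crop, and the small base shows free at (458,300). Next I move the flask to the disc.

Emit:
apply_moves(rows=[-0.03, -0.08, 0, 0, 0, 0, -0.065, -0.15, 0, 0, 0, 0, -0.065, -0.2, 0, 0, 0, 0, -0.065, -0.2, 0, 0, 0, 0, -0.065, -0.2, 0.04, 0, 0, 0, -0.065, -0.2, 0.07, 0, 0, 0, -0.065, -0.2, 0.09, 0, 0, 0, -0.065, -0.2, 0.097, 0, 0, 0, -0.065, -0.2, 0.097, 0, 0, 0, -0.065, -0.2, 0.097, 0, 0, 0])

```text
t: 5.5
tool_pos: [0.4396, 0.2247, 0.1367]
tool_rot: [2.952, 1.073, 0.001]
contact_force: [-0.1, -0.7, -2.4]
opening: 0.0628
grip_force: 34.4
```

Still hanging (−2.4 N); ease down to contact.

Emit:
apply_moves(rows=[0, 0, 0.002, 0, 0, 0, 0, 0, 0.004, 0, 0, 0, 0, 0, 0.004, 0, 0, 0])

```text
t: 5.8
tool_pos: [0.4394, 0.2248, 0.1348]
tool_rot: [2.952, 1.074, 0.001]
contact_force: [-1.6, -0.7, 1.7]
opening: 0.0626
grip_force: 34.7
```

Emit:
apply_moves(rows=[0, 0, 0, 0, 0, 0, 0, 0, 0, 0, 0, 0, 0, 0, 0, 0, 0, 0, 0, 0, 0, 0, 0, 0, 0, 0, 0, 0, 0, 0, 0, 0, -0.04, 0, 0, 0, 0, 0, -0.1, 0, 0, 0, 0, 0, -0.15, 0, 0, 0, 0, 0, -0.15, 0, 0, 0], grip=1)

```text
t: 6.7
tool_pos: [0.4415, 0.2257, 0.2297]
tool_rot: [2.952, 1.074, 0.016]
contact_force: [0.4, -0.3, 0.8]
opening: 0.0854
grip_force: 0.0
```

```bash
python3 - <<'E'
from h import *
im,P=cloud('side')
z=P[...,2]
for n in('side','top'):
    im,P=cloud(n);z=P[...,2]
    k,l,s,c=cv2.connectedComponentsWithStats(red(im))
    for i in range(1,k):
        md=np.nanmedian(P[l==i],0) if s[i,4]>60 else [0,0,0]
        if abs(md[2]-.01)<.015 and .5<md[0]<.6 and md[1]>.1:
            cc,_=cv2.findContours((l==i).astype(np.uint8),0,2);e=cv2.convexHull(max(cc,key=len))[:,0].astype(float)
            q=P[l==i];t=q[(q[:,2]>.014)&(q[:,2]<.021)]
            print(n,'small base',c[i].round(),s[i,4],fit(ray(n,e[:,0],e[:,1],.018)).round(4),fit(t[:,:2]).round(4))
    t=P[(P[...,0]>.38)&(P[...,0]<.5)&(P[...,1]>.17)&(P[...,1]<.28)&(z>.08)&(z<.097)]
    print('L on disc',len(t),t.max(0).round(3),fit(t[t[:,2]>.083][:,:2]).round(4))
to(.422,.001,.2);print(ctrl.get_obs()['t'])
E
```

```text
side small base [302. 179.] 292 [0.5473 0.156  0.0252] [0.5467 0.1568 0.0238]
L on disc 176 [0.472 0.254 0.09 ] [0.4393 0.221  0.031 ]
top small base [216. 198.] 271 [0.5478 0.1586 0.0244] [0.5478 0.1579 0.0227]
L on disc 115 [0.471 0.217 0.092] [0.44   0.2217 0.0308]
at [0.4386 0.2247 0.2234] row [-0.2608, 0.2678, 0.0391] [-0.0002, 0.0006, -0.0002] rows 4.510382439977067
6.85
```

Emit:
apply_moves(rows=[-0.08, 0.08, 0, 0, 0, 0, -0.14, 0.14, 0, 0, 0, 0, -0.2, 0.21, 0.01, 0, 0, 0, -0.261, 0.268, 0.04, 0, 0, 0, -0.261, 0.268, 0.04, 0, 0, 0, -0.261, 0.268, 0.04, 0, 0, 0, -0.261, 0.268, 0.04, 0, 0, 0])

```text
t: 7.55
tool_pos: [0.4215, 0.0009, 0.1985]
tool_rot: [-2.951, -1.071, 0.004]
contact_force: [0.1, 0.7, -0.6]
opening: 0.0853
grip_force: 0.0
```

```bash
python3 -c "
from h import *
to(.422,.0008,.12)"
```

```text
at [0.4215 0.0009 0.1985] row [0.0007, 0.001, 0.1308] [-0.0017, 0.001, -0.0012] rows 1.5702398288580146
```

Emit:
apply_moves(rows=[0, 0.001, 0.05, 0, 0, 0, 0, 0.001, 0.09, 0, 0, 0, 0, 0.001, 0.12, 0, 0, 0, 0, 0.001, 0.131, 0, 0, 0, 0, 0.001, 0.131, 0, 0, 0, 0, 0.001, 0.131, 0, 0, 0])

```text
t: 8.15
tool_pos: [0.4233, 0.001, 0.1223]
tool_rot: [2.951, 1.076, 0.002]
contact_force: [0.5, -0.0, -0.5]
opening: 0.0851
grip_force: 0.0
```

Emit:
apply_moves(rows=[0, 0, 0, 0, 0, 0, 0, 0, 0, 0, 0, 0, 0, 0, 0, 0, 0, 0, 0, 0, 0, 0, 0, 0, 0, 0, 0, 0, 0, 0, 0, 0, 0, 0, 0, 0, 0, 0, 0, 0, 0, 0, 0, 0, 0, 0, 0, 0, 0, 0, 0, 0, 0, 0, 0, 0, 0, 0, 0, 0], grip=0, grip_force=25)

```text
t: 9.15
tool_pos: [0.423, 0.0004, 0.1219]
tool_rot: [2.952, 1.074, 0.001]
contact_force: [0.3, -0.9, 5.1]
opening: 0.0309
grip_force: 27.3
```

Emit:
apply_moves(rows=[0, 0, -0.02, 0, 0, 0, 0, 0, -0.05, 0, 0, 0, 0, 0, -0.09, 0, 0, 0, 0, 0, -0.13, 0, 0, 0, 0, 0, -0.13, 0, 0, 0, 0, 0, -0.13, 0, 0, 0])

```text
t: 9.75
tool_pos: [0.4225, 0.0006, 0.1994]
tool_rot: [2.952, 1.074, 0.0]
contact_force: [-0.8, 0.3, -1.8]
opening: 0.0311
grip_force: 27.4
```

```bash
cat >> h.py <<'E'
def held(r):
    p=np.array(ctrl.get_obs()['tool_pos'])
    for n in('side','top'):
        im,P=cloud(n)
        rr=np.hypot(P[...,0]-p[0],P[...,1]-p[1])
        t=P[(rr<r+.008)&(P[...,2]<p[2]-.078)&(P[...,2]>p[2]-.13)]
        if len(t)<15: print(n,'few',len(t));continue
        for lo,hi in((-.13,-.1),(-.1,-.078)):
            w=t[(t[:,2]>p[2]+lo)&(t[:,2]<=p[2]+hi)]
            if len(w)>10: print(n,'axis at',lo,len(w),(fit(w[:,:2],r)-p[:2]).round(4),'zmin',(w[:,2].min()-p[2]).round(4))
E
python3 -c "
from h import *
held(.016)
im,P=cloud('side');cv2.imwrite('pics/s2.png',cv2.resize(im[60:340,120:420],(640,600)))
to(.5473,.1573,.2)"
```

```text
side axis at -0.13 76 [ 0.0155 -0.0228] zmin -0.1192
side axis at -0.1 60 [ 0.0102 -0.0266] zmin -0.1
top few 0
at [0.4217 0.0007 0.1977] row [0.3281, -0.0656, -0.0044] [-0.0016, 0.0013, -0.0002] rows 4.015550801806164
```

View pics/s2.png

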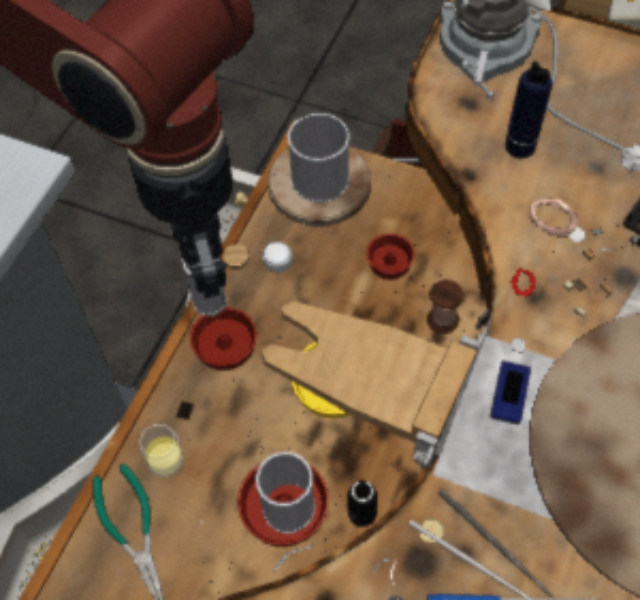

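The small flask hangs upright at (210,285) in the crop. The medium base (223,337) is now clear and the large flask stands on the disc at (318,155). Next I go above the small base.

Emit:
apply_moves(rows=[0.08, -0.015, 0, 0, 0, 0, 0.15, -0.03, 0, 0, 0, 0, 0.22, -0.045, 0, 0, 0, 0, 0.29, -0.06, 0, 0, 0, 0, 0.328, -0.066, 0, 0, 0, 0, 0.328, -0.066, 0, 0, 0, 0, 0.328, -0.066, 0.03, 0, 0, 0, 0.328, -0.066, 0.06, 0, 0, 0, 0.328, -0.066, 0.06, 0, 0, 0, 0.328, -0.066, 0.06, 0, 0, 0])

```text
t: 10.9
tool_pos: [0.5471, 0.1567, 0.1624]
tool_rot: [-2.952, -1.073, 0.004]
contact_force: [-0.7, -0.0, -0.3]
opening: 0.0306
grip_force: 26.8
```

```bash
python3 - <<'E'
s=open('h.py').read()
s=s.replace("def fit(p,r=None):\n    p=np.asarray(p);c=np.median(p,0)","def fit(p,r=None,c=None):\n    p=np.asarray(p);c=np.median(p,0) if c is None else c")
s=s.replace("fit(w[:,:2],r)-p","fit(w[:,:2],r,p[:2])-p")
open('h.py','w').write(s)
E
python3 -c "
from h import *
held(.016)
to(.5473,.1573,.122)"
```

```text
side axis at -0.13 73 [-0.0012 -0.0017] zmin -0.1196
side axis at -0.1 74 [-0.0006 -0.0014] zmin -0.0999
top few 3
at [0.5483 0.157  0.1643] row [-0.001, -0.0015, 0.0705] [0.0004, -0.0005, -0.0005] rows 0.8457386108232711
```

Emit:
apply_moves(rows=[0, -0.001, 0.02, 0, 0, 0, 0, -0.001, 0.04, 0, 0, 0, 0, -0.001, 0.055, 0, 0, 0, 0, -0.001, 0.063, 0, 0, 0, 0, -0.001, 0.067, 0, 0, 0, 0, -0.001, 0.067, 0, 0, 0])

```text
t: 11.6
tool_pos: [0.5476, 0.1578, 0.1229]
tool_rot: [-2.952, -1.074, 0.001]
contact_force: [0.2, -0.3, -0.8]
opening: 0.0307
grip_force: 26.9
```

Emit:
apply_moves(rows=[0, 0, 0.002, 0, 0, 0, 0, 0, 0.003, 0, 0, 0, 0, 0, 0.003, 0, 0, 0])

```text
t: 11.9
tool_pos: [0.548, 0.1578, 0.1221]
tool_rot: [2.952, 1.074, 0.001]
contact_force: [-0.1, -0.4, 0.8]
opening: 0.0305
grip_force: 26.9
```

Emit:
apply_moves(rows=[0, 0, 0, 0, 0, 0, 0, 0, 0, 0, 0, 0, 0, 0, 0, 0, 0, 0, 0, 0, 0, 0, 0, 0, 0, 0, 0, 0, 0, 0, 0, 0, -0.04, 0, 0, 0, 0, 0, -0.1, 0, 0, 0, 0, 0, -0.18, 0, 0, 0, 0, 0, -0.22, 0, 0, 0, 0, 0, -0.22, 0, 0, 0], grip=1)

```text
t: 12.9
tool_pos: [0.55, 0.1581, 0.2595]
tool_rot: [2.95, 1.073, 0.016]
contact_force: [0.9, 0.3, 0.0]
opening: 0.0852
grip_force: 0.0
```

```bash
cat >> h.py <<'E'
def stand(x,y,r):
    for n in('side','top'):
        im,P=cloud(n);rr=np.hypot(P[...,0]-x,P[...,1]-y)
        t=P[(rr<r+.01)&(P[...,2]>.03)&(P[...,2]<.105)];zt=np.percentile(t[:,2],97) if len(t) else 0
        w=t[t[:,2]>zt-.006]
        print(n,len(t),'ztop',round(zt,4),'top',fit(w[:,:2],r-.001,[x,y]).round(4) if len(w)>8 else '')
E
python3 -c "
from h import *
stand(.547,.157,.016)
to(.5575,-.1338,.25)"
```

```text
side 323 ztop 0.0773 top [0.5474 0.1553]
top 0 ztop 0 top 
at [0.5478 0.1578 0.2539] row [-0.2999, 0.3828, 0.0064] [0.0003, -0.0006, -0.0002] rows 5.835398675779179
```

Emit:
apply_moves(rows=[-0.06, 0.07, 0, 0, 0, 0, -0.12, 0.14, 0, 0, 0, 0, -0.17, 0.21, 0, 0, 0, 0, -0.22, 0.28, 0, 0, 0, 0, -0.27, 0.35, 0, 0, 0, 0, -0.3, 0.383, 0.006, 0, 0, 0, -0.3, 0.383, 0.006, 0, 0, 0, -0.3, 0.383, 0.006, 0, 0, 0])

```text
t: 13.8
tool_pos: [0.5564, -0.1343, 0.2473]
tool_rot: [-2.95, -1.07, 0.005]
contact_force: [0.8, 0.6, -0.0]
opening: 0.0854
grip_force: 0.0
```

```bash
python3 -c "
from h import *
stand(.547,.157,.016)
to(.558,-.1338,.12)"
```

```text
side 319 ztop 0.0772 top [0.5471 0.1555]
top 363 ztop 0.0801 top [0.5482 0.1562]
at [ 0.5569 -0.1328  0.2484] row [0.0006, 0.003, 0.2139] [-0.0017, 0.0006, 0.0004] rows 2.567300028168053
```

Emit:
apply_moves(rows=[0, 0.003, 0.07, 0, 0, 0, 0, 0.003, 0.13, 0, 0, 0, 0, 0.003, 0.17, 0, 0, 0, 0, 0.003, 0.2, 0, 0, 0, 0, 0.003, 0.214, 0, 0, 0, 0, 0.003, 0.214, 0, 0, 0, 0, 0.003, 0.214, 0, 0, 0])

```text
t: 14.6
tool_pos: [0.5592, -0.1348, 0.1224]
tool_rot: [2.951, 1.075, 0.002]
contact_force: [-0.5, -0.0, -0.2]
opening: 0.0852
grip_force: 0.0
```

Emit:
apply_moves(rows=[0, 0, 0, 0, 0, 0, 0, 0, 0, 0, 0, 0, 0, 0, 0, 0, 0, 0, 0, 0, 0, 0, 0, 0, 0, 0, 0, 0, 0, 0, 0, 0, 0, 0, 0, 0, 0, 0, 0, 0, 0, 0, 0, 0, 0, 0, 0, 0, 0, 0, 0, 0, 0, 0], grip=0, grip_force=30)

```text
t: 15.5
tool_pos: [0.5592, -0.1355, 0.1228]
tool_rot: [2.952, 1.074, 0.002]
contact_force: [-0.5, 1.5, 5.9]
opening: 0.0478
grip_force: 30.9
```

Emit:
apply_moves(rows=[0, 0, -0.02, 0, 0, 0, 0, 0, -0.05, 0, 0, 0, 0, 0, -0.1, 0, 0, 0, 0, 0, -0.16, 0, 0, 0, 0, 0, -0.22, 0, 0, 0, 0, 0, -0.22, 0, 0, 0, 0, 0, -0.22, 0, 0, 0])

```text
t: 16.2
tool_pos: [0.5588, -0.1355, 0.2545]
tool_rot: [2.951, 1.073, 0.002]
contact_force: [-0.3, 0.4, -3.0]
opening: 0.0477
grip_force: 31.4
```

```bash
python3 -c "
from h import *
held(.024)
to(.4275,.0008,.252)"
```

```text
side axis at -0.13 114 [ 0.001  -0.0014] zmin -0.12
side axis at -0.1 82 [ 0.0025 -0.0016] zmin -0.0998
top few 0
at [ 0.5576 -0.1351  0.2515] row [-0.0207, -0.3129, 0.0001] [-0.0018, 0.0011, -0.0002] rows 3.7631030623630055
```

Emit:
apply_moves(rows=[-0.005, -0.07, 0, 0, 0, 0, -0.01, -0.14, 0, 0, 0, 0, -0.015, -0.21, 0, 0, 0, 0, -0.02, -0.28, 0, 0, 0, 0, -0.021, -0.313, 0, 0, 0, 0, -0.021, -0.313, 0.02, 0, 0, 0, -0.021, -0.313, 0.08, 0, 0, 0, -0.021, -0.313, 0.12, 0, 0, 0, -0.021, -0.313, 0.14, 0, 0, 0, -0.021, -0.313, 0.14, 0, 0, 0, -0.021, -0.313, 0.14, 0, 0, 0])

```text
t: 17.4
tool_pos: [0.4286, 0.0001, 0.1696]
tool_rot: [-2.952, -1.073, 0.0]
contact_force: [0.9, -0.1, -1.1]
opening: 0.0478
grip_force: 31.7
```

```bash
python3 -c "
from h import *
held(.024)
to(.427,.0012,.1235)"
```

```text
side axis at -0.13 116 [ 0.0002 -0.0012] zmin -0.1206
side axis at -0.1 131 [ 0.0008 -0.0013] zmin -0.1
top few 0
at [4.293e-01 1.000e-04 1.709e-01] row [-0.0018, -0.004, 0.079] [0.0012, -0.001, -0.0004] rows 0.9493351133576098
```

Emit:
apply_moves(rows=[-0.002, -0.003, 0.02, 0, 0, 0, -0.002, -0.003, 0.04, 0, 0, 0, -0.002, -0.003, 0.06, 0, 0, 0, -0.002, -0.003, 0.072, 0, 0, 0, -0.002, -0.003, 0.077, 0, 0, 0, -0.002, -0.003, 0.077, 0, 0, 0])

```text
t: 18.1
tool_pos: [0.4263, 0.0011, 0.1231]
tool_rot: [-2.952, -1.074, 0.001]
contact_force: [0.9, 0.2, -1.2]
opening: 0.0478
grip_force: 31.7
```

Emit:
apply_moves(rows=[0, 0, 0.002, 0, 0, 0, 0, 0, 0.003, 0, 0, 0, 0, 0, 0.003, 0, 0, 0])

```text
t: 18.4
tool_pos: [0.4267, 0.0011, 0.1229]
tool_rot: [-2.952, -1.074, -0.0]
contact_force: [-5.2, 0.9, 7.6]
opening: 0.0473
grip_force: 32.4
```

Emit:
apply_moves(rows=[0, 0, 0, 0, 0, 0, 0, 0, 0, 0, 0, 0, 0, 0, 0, 0, 0, 0, 0, 0, 0, 0, 0, 0, 0, 0, 0, 0, 0, 0, 0, 0, -0.04, 0, 0, 0, 0, 0, -0.1, 0, 0, 0, 0, 0, -0.18, 0, 0, 0, 0, 0, -0.18, 0, 0, 0], grip=1)

```text
t: 19.3
tool_pos: [0.4296, 0.0005, 0.2371]
tool_rot: [2.946, 1.072, 0.019]
contact_force: [0.8, 0.3, 0.5]
opening: 0.0855
grip_force: 0.0
```

```bash
python3 -c "
from h import *
stand(.427,.001,.024)
to(.4395,.223,.24)"
```

```text
side 520 ztop 0.0774 top [ 0.4277 -0.001 ]
top 29 ztop 0.0807 top [ 0.429  -0.0009]
at [0.427  0.0009 0.2311] row [0.2539, -0.2701, -0.0149] [0.0018, -0.0015, -0.0002] rows 4.451921971496439
```

Medium is seated (rim at 77 mm, about 2 mm off centre). Now the large flask.

Emit:
apply_moves(rows=[0.06, -0.06, 0, 0, 0, 0, 0.12, -0.13, -0.01, 0, 0, 0, 0.18, -0.19, -0.01, 0, 0, 0, 0.23, -0.25, -0.01, 0, 0, 0, 0.254, -0.27, -0.01, 0, 0, 0, 0.254, -0.27, -0.01, 0, 0, 0, 0.254, -0.27, -0.01, 0, 0, 0, 0.254, -0.27, -0.01, 0, 0, 0])

```text
t: 20.2
tool_pos: [0.4384, 0.2221, 0.2343]
tool_rot: [2.953, 1.072, -0.003]
contact_force: [0.6, -0.2, -0.1]
opening: 0.0854
grip_force: 0.0
```

```bash
python3 -c "
from h import *
to(.4395,.223,.134)"
```

```text
at [0.4384 0.2221 0.2343] row [0.0027, 0.0, 0.1672] [-0.0003, 0.0014, -0.0009] rows 2.0061779689704986
```

Emit:
apply_moves(rows=[0.002, 0, 0.06, 0, 0, 0, 0.002, 0, 0.11, 0, 0, 0, 0.002, 0, 0.15, 0, 0, 0, 0.002, 0, 0.167, 0, 0, 0, 0.002, 0, 0.167, 0, 0, 0, 0.002, 0, 0.167, 0, 0, 0])

```text
t: 20.8
tool_pos: [0.4405, 0.2235, 0.1363]
tool_rot: [2.953, 1.073, 0.002]
contact_force: [0.9, 0.5, 0.3]
opening: 0.0858
grip_force: 0.0
```

Emit:
apply_moves(rows=[0, 0, 0, 0, 0, 0, 0, 0, 0, 0, 0, 0, 0, 0, 0, 0, 0, 0, 0, 0, 0, 0, 0, 0, 0, 0, 0, 0, 0, 0, 0, 0, 0, 0, 0, 0, 0, 0, 0, 0, 0, 0, 0, 0, 0, 0, 0, 0], grip=0, grip_force=35)

```text
t: 21.6
tool_pos: [0.4409, 0.2243, 0.1375]
tool_rot: [2.952, 1.074, 0.005]
contact_force: [-2.3, -0.6, 6.2]
opening: 0.0628
grip_force: 38.2
```

Emit:
apply_moves(rows=[0, 0, -0.02, 0, 0, 0, 0, 0, -0.05, 0, 0, 0, 0, 0, -0.1, 0, 0, 0, 0, 0, -0.16, 0, 0, 0, 0, 0, -0.21, 0, 0, 0, 0, 0, -0.21, 0, 0, 0, 0, 0, -0.21, 0, 0, 0])

```text
t: 22.3
tool_pos: [0.4398, 0.2239, 0.2619]
tool_rot: [2.952, 1.074, 0.002]
contact_force: [0.5, -0.6, -4.1]
opening: 0.0623
grip_force: 39.4
```

```bash
python3 -c "
from h import *
held(.032)
to(.5526,-.1332,.262)"
```

```text
side axis at -0.13 249 [-0.0012 -0.0029] zmin -0.1239
side axis at -0.1 312 [-0.0003 -0.003 ] zmin -0.0999
top axis at -0.13 141 [-0.0007 -0.0033] zmin -0.1228
top axis at -0.1 132 [-0.0006 -0.0031] zmin -0.0997
at [0.4388 0.2236 0.2594] row [-0.2368, 0.5774, -0.0044] [-0.0008, 0.0019, -0.0002] rows 7.489481925135166
```

Emit:
apply_moves(rows=[-0.03, 0.07, 0, 0, 0, 0, -0.06, 0.14, 0, 0, 0, 0, -0.09, 0.21, 0, 0, 0, 0, -0.12, 0.28, 0, 0, 0, 0, -0.14, 0.35, 0, 0, 0, 0, -0.17, 0.42, 0, 0, 0, 0, -0.2, 0.49, 0, 0, 0, 0, -0.22, 0.55, 0, 0, 0, 0, -0.235, 0.576, 0, 0, 0, 0, -0.235, 0.576, 0.02, 0, 0, 0, -0.235, 0.576, 0.07, 0, 0, 0, -0.235, 0.576, 0.11, 0, 0, 0, -0.235, 0.576, 0.15, 0, 0, 0, -0.235, 0.576, 0.15, 0, 0, 0, -0.235, 0.576, 0.15, 0, 0, 0])

```text
t: 23.9
tool_pos: [0.5529, -0.1301, 0.1699]
tool_rot: [-2.949, -1.075, 0.003]
contact_force: [0.6, -0.3, -2.3]
opening: 0.0625
grip_force: 39.7
```

```bash
python3 -c "
from h import *
held(.032)
to(.5533,-.131,.127)"
```

```text
side axis at -0.13 147 [-0.0002 -0.0027] zmin -0.1241
side axis at -0.1 120 [ 0.0002 -0.0028] zmin -0.0999
top few 3
at [ 0.5544 -0.1311  0.1725] row [-0.0013, -0.0014, 0.0759] [0.001, -0.0007, 0.0003] rows 0.9111842615945434
```

Emit:
apply_moves(rows=[-0.002, -0.0015, 0.02, 0, 0, 0, -0.002, -0.0015, 0.04, 0, 0, 0, -0.002, -0.0015, 0.057, 0, 0, 0, -0.002, -0.0015, 0.067, 0, 0, 0, -0.002, -0.0015, 0.072, 0, 0, 0, -0.002, -0.0015, 0.072, 0, 0, 0])

```text
t: 24.6
tool_pos: [0.5522, -0.1316, 0.1276]
tool_rot: [-2.952, -1.074, 0.001]
contact_force: [0.5, 0.7, -2.8]
opening: 0.0623
grip_force: 39.7
```

Emit:
apply_moves(rows=[0, 0, 0.002, 0, 0, 0, 0, 0, 0.003, 0, 0, 0, 0, 0, 0.003, 0, 0, 0])

```text
t: 24.9
tool_pos: [0.5526, -0.1317, 0.1267]
tool_rot: [2.952, 1.074, 0.001]
contact_force: [-0.6, -0.0, -2.7]
opening: 0.0627
grip_force: 39.7
```

Emit:
apply_moves(rows=[0, 0, 0.002, 0, 0, 0, 0, 0, 0.004, 0, 0, 0, 0, 0, 0.004, 0, 0, 0])

```text
t: 25.2
tool_pos: [0.5529, -0.1318, 0.1266]
tool_rot: [2.952, 1.074, -0.0]
contact_force: [-6.5, 1.8, 11.7]
opening: 0.0626
grip_force: 40.9
```

Contact at the expected height; release and back off.

Emit:
apply_moves(rows=[0, 0, 0, 0, 0, 0, 0, 0, 0, 0, 0, 0, 0, 0, 0, 0, 0, 0, 0, 0, 0, 0, 0, 0, 0, 0, 0, 0, 0, 0, 0, 0, -0.04, 0, 0, 0, 0, 0, -0.1, 0, 0, 0, 0, 0, -0.18, 0, 0, 0, 0, 0, -0.25, 0, 0, 0, 0, 0, -0.3, 0, 0, 0, 0, 0.3, -0.3, 0, 0, 0, 0, 0.3, -0.3, 0, 0, 0, 0, 0.3, -0.3, 0, 0, 0, 0, 0.3, -0.3, 0, 0, 0, 0, 0.3, -0.3, 0, 0, 0], grip=1)

```text
t: 26.7
tool_pos: [0.6691, -0.2726, 0.3022]
tool_rot: [-2.953, -1.07, 0.001]
contact_force: [0.0, 0.5, -0.3]
opening: 0.0856
grip_force: 0.0
```

```bash
python3 -c "
from h import *
for a in((.547,.157,.016),(.427,.001,.024),(.5526,-.1332,.032)): stand(*a)
im,_=cloud('top');cv2.imwrite('pics/t3.png',cv2.resize(im[120:320,120:460],(800,470)))"
```

```text
side 322 ztop 0.0767 top [0.5475 0.1557]
top 365 ztop 0.0802 top [0.5482 0.1562]
side 395 ztop 0.0771 top [ 0.4277 -0.0012]
top 341 ztop 0.0806 top [ 4.289e-01 -4.000e-04]
side 0 ztop 0 top 
top 924 ztop 0.0802 top [ 0.5535 -0.1346]
```

View pics/t3.png

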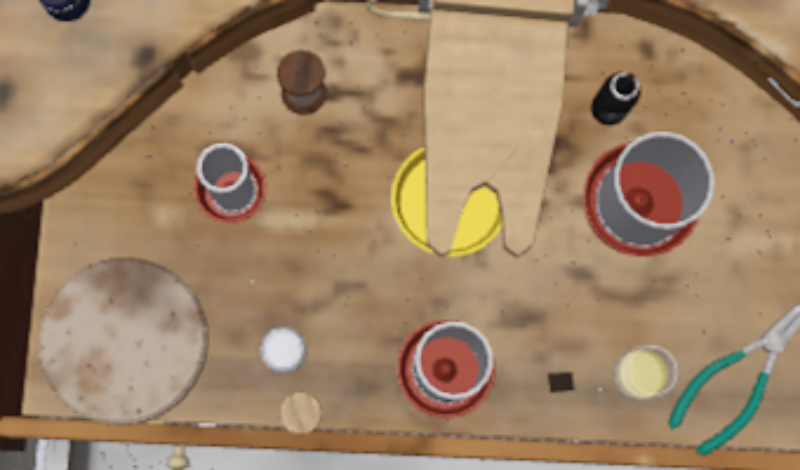

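All three flasks sit in their own bases: small at (222,180), medium at (447,365) and large at (650,195). Rim heights match seated, the offsets are about 2 mm, and the jar, bottle and reel look undisturbed.

```bash
python3 -c "
from station import ctrl
print(ctrl.finish_job())"
```

```text
the job is handed in; nothing more can be done
None
```

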